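Sort canisters by feel and nozzles after decorating a cake

ROBOT

A 6-joint arm with a two-finger parallel gripper is mounted at the origin on the work surface. World frame = base frame: x ahead of the robot, y to its left, z up, the work surface at z = 0. Lengths are in m, angles in rad, forces in N, time in s.
With the tool pointing down it reaches from about 0.35 to 0.925 m from the base axis. Payload 6.4 kg.
Tool frame: the origin (TCP) lies midway between the tips of the shut fingers; the grasp point (between the pads) lies 19 mm behind it (ctrl.grip_depth is the distance from the TCP to the grasp point, in m); x points along the fingers, y is the direction in which the jaws open and shut, and the axes are right-handed (so a half turn about x gives the same grasp; the last joint's range is limited). The gripper opens to 94 mm and grips with 3 to 60 N. Pads are 16 mm wide; open, the fingers measure 119 mm over their backs; the gripper's body (75 mm by 177 mm) begins 78 mm behind the grasp point.
Start: joints at [1.107, 0.245, 1.558, -0, 1.339, -0.174], TCP at [0.186, 0.623, 0.205] pointing down, gripper open.
Joint ranges: [-3.13, 3.13], [-1.02, 2.26], [0.13, 2.54], [-0.95, 4.09], [0.21, 2.88], [-2.74, 2.74]. Speed limits (rad/s): [2.57, 2.57, 3.14, 3.14, 3.14, 3.14].

INTERFACE

Orientations are given as a unit quaternion [w, x, y, z].
In Python, from cell import read_state, eyes, ctrl, nets gives the robot as it stands.
- The arm moves only by the tool send_rows, never from a script. Its argument "moves" is a list of rows, each an object of numbers: "x", "y", "z": the shift along the tool's x, y, z in mm; "spin": the turn about the tool's x in rad; "claw": the opening, from 0 (shut) to 1 (fully open). A call has 1 to 8 rows; each row is the pose to reach, as a shift and turn from the pose commanded when the call began, along the tool's axes at that moment; what a row does not reach only later rows make up. A row lasts 1/12 s, in which the tool goes at most 41.7 mm and 7.16 degrees, less where a joint would pass 70% of its speed; a pose out of reach is approached as far as the arm can. A call with a gripper value outside its range is refused whole. The fingers move at their own pace and stop on an object; "newtons" is the grip in N (left out, the last holds). Time passes only in rows, so rows that repeat a pose let the fingers close. It gives the time, the measured TCP pose, the force and the opening at its end, in the units of the state.
- read_state(): the state, without advancing time (a new reading comes with each control period).
- eyes.snapshot(name): name is "scene" or "top"; returns a dict with "img" (384x512x3 uint8, blue, green, red), "mtx" (3x3 intrinsics, pixels), "dist_coeffs" ([k1, k2, p1, p2, k3] as OpenCV has them; the pictures are not rectified), "R" (3x3) and "t" (3): a world point X has camera coordinates R X + t. Camera axes: x right, y down, z forward; pixel columns grow to the right and rows downward; lengths in m; the calibration is good to about 2 mm. A picture is of the moment at which its call begins. There is no depth.
- ctrl.hand_in(): hands the job in, once; it reports no verdict.
Trained networks look in a picture, given as the dict that the camera call returned (one of the last four; its "shot" number tells which), for a name from the list of things; names that differ only in an ending like _2 or _b are one class to them, and where a whole thing is asked for, a point or a joint stands for the part that bears it (a point fixed in the world has none). Each returns a list of dicts, best first, with "conf" (0 to 1); they miss things now and then, are a little off and sometimes report something else, mostly with a low value. They report only what shows in the picture. A call takes as long as a camera call. They do not tell look-alikes from the thing itself.
- nets.outline_of(picture, label): "region" (384x512 bool, what is visible of it) and "point" ([column, row] in pixels, amid what is visible of it).
- nets.pinpoint(picture, label): "point" ([column, row] in pixels: a listed point, or the origin of a listed thing).
The state is a dict: "t": time; "joint_positions": joint angles; "qd": joint speeds; "tau": joint torques, N m; "position": TCP position; "tcp_rot": TCP orientation; "contact_force": force on the tool from outside, world axes, zero at the start; "ft_torque": the same for the moment, N m; "grip_width": opening from 0.0 (shut) to 1.0 (fully open).
Only numpy, scipy, OpenCV 4.12 (cv2) and the standard library are available. Lean on these libraries where they do the work, as an engineer would, in place of code of your own. Each camera call takes 0.05 s, during which the arm holds its last target. There are 200 camera calls.

TASK

Clear up the cake-decorating table: the three sealed caramel canisters look alike, so feel how heavy each one is, stand those weighing more than 250 g upright on the floor of the blue crate and the lighter ones upright on the floor of the orange crate (within 40 g of that, either will do). Put both brass nozzles in the white tub, and leave the cup, the jar and the spatula where they are.

Things in the scene. Friction and masses are not known exactly. Their poses are not given: they have to be found in the camera images.
- canister_1: sealed round aluminium canister with a black lid and a violet band, 60 mm diameter, 90 mm tall, standing upright; origin at the centre of its underside, z up. All three look alike; each holds an unknown amount of set caramel and weighs anything from 71 g (empty) to 425 g (full), drawn anew each time, so its weight must be felt by lifting it
- canister_2: sealed round aluminium canister with a black lid and a violet band, 60 mm diameter, 90 mm tall, standing upright; origin at the centre of its underside, z up. All three look alike; each holds an unknown amount of set caramel and weighs anything from 71 g (empty) to 425 g (full), drawn anew each time, so its weight must be felt by lifting it
- canister_3: sealed round aluminium canister with a black lid and a violet band, 60 mm diameter, 90 mm tall, standing upright; origin at the centre of its underside, z up. All three look alike; each holds an unknown amount of set caramel and weighs anything from 71 g (empty) to 425 g (full), drawn anew each time, so its weight must be felt by lifting it
- nozzle_1: brass icing nozzle standing on its wide end: cylinder 34 mm diameter and 36 mm tall, then a cone up to 58 mm; 30 g; origin at the centre of its underside, z up
- nozzle_2: brass icing nozzle standing on its wide end: cylinder 34 mm diameter and 36 mm tall, then a cone up to 58 mm; 30 g; origin at the centre of its underside, z up
- nozzle_1_mid (a point): point on the nozzle's axis 25 mm above its underside
- nozzle_2_mid (a point): point on the nozzle's axis 25 mm above its underside
- crate_blue: open square crate fixed to the table, 200 x 200 mm outside, 50 mm tall, walls and floor 5 mm thick, room for all three canisters set 90 mm apart (two by two); origin at the centre of its underside, x and y along its sides, z up. It may stand on the left or on the right. Blue, for the heavy canisters (over 250 g)
- crate_orange: open square crate fixed to the table, 200 x 200 mm outside, 50 mm tall, walls and floor 5 mm thick, room for all three canisters set 90 mm apart (two by two); origin at the centre of its underside, x and y along its sides, z up. It may stand on the left or on the right. Orange, for the light canisters (under 250 g), to be refilled
- tub: loose white ceramic tub for the nozzles, round, 130 mm across at the rim, 124 mm at the foot, 45 mm tall, wall 4 mm, floor 5 mm, 400 g; origin at the centre of its underside, z up
- cup: red cup, 72 mm across, 90 mm tall, a bystander; origin at the centre of its underside
- jar: amber glass jar, 60 mm across, 75 mm tall, a bystander; origin at the centre of its underside
- spatula: spatula 200 mm long lying flat, a bystander; origin on its underside, x along it
Not all that is in view belongs to the job. What is shaped like the canister_3 but green or turquoise is not meant.

How it is judged:
At the end, for the whole second after the job is handed in: Canisters stand upright (0.15 rad) on a crate floor, centre within 80 mm of crate centre along each side: blue if over 290 g, orange if under 210 g, either between. Both nozzle middles within 60 mm of the upright tub's axis and under 60 mm above its underside. All at rest (((x of canister_1 in the frame of crate_blue between -0.08 and 0.08 m and y of canister_1 in the frame of crate_blue between -0.08 and 0.08 m and z of canister_1 in the frame of crate_blue between -0.005 and 0.02 m and contact force between canister_1 and crate_blue above 2.06 N) or (x of canister_1 in the frame of crate_orange between -0.08 and 0.08 m and y of canister_1 in the frame of crate_orange between -0.08 and 0.08 m and z of canister_1 in the frame of crate_orange between -0.005 and 0.02 m and contact force between canister_1 and crate_orange below 2.85 N)) and angle between each of canister_1, canister_2, canister_3's own z axis and vertical below 0.15 rad and linear speed of each of canister_1, canister_2, canister_3, nozzle_1, nozzle_2 below 0.02 m/s and ((x of canister_2 in the frame of crate_blue between -0.08 and 0.08 m and y of canister_2 in the frame of crate_blue between -0.08 and 0.08 m and z of canister_2 in the frame of crate_blue between -0.005 and 0.02 m and contact force between canister_2 and crate_blue above 2.06 N) or (x of canister_2 in the frame of crate_orange between -0.08 and 0.08 m and y of canister_2 in the frame of crate_orange between -0.08 and 0.08 m and z of canister_2 in the frame of crate_orange between -0.005 and 0.02 m and contact force between canister_2 and crate_orange below 2.85 N)) and ((x of canister_3 in the frame of crate_blue between -0.08 and 0.08 m and y of canister_3 in the frame of crate_blue between -0.08 and 0.08 m and z of canister_3 in the frame of crate_blue between -0.005 and 0.02 m and contact force between canister_3 and crate_blue above 2.06 N) or (x of canister_3 in the frame of crate_orange between -0.08 and 0.08 m and y of canister_3 in the frame of crate_orange between -0.08 and 0.08 m and z of canister_3 in the frame of crate_orange between -0.005 and 0.02 m and contact force between canister_3 and crate_orange below 2.85 N)) and horizontal distance between each of nozzle_1_mid, nozzle_2_mid and tub below 0.06 m and z of nozzle_1_mid in the frame of tub between 0 and 0.06 m and z of nozzle_2_mid in the frame of tub between 0 and 0.06 m and angle between tub's own z axis and vertical below 0.1 rad); the robot touches nothing.
It fails at once if the cup is moved by more than 30 mm (distance of cup from where it was at the start of the episode above 0.03 m).
It fails at once if the jar is moved by more than 30 mm (distance of jar from where it was at the start of the episode above 0.03 m).
It fails at once if the spatula is moved by more than 30 mm (distance of spatula from where it was at the start of the episode above 0.03 m).
It also fails if it takes over 72 s, if anything falls off the work surface, if the arm or the gripper's body presses on something with over 40 N, if the wrist force passes 120 N, or if a joint passes its speed limit or range.

## Working session

There is one attempt and no reset: what is moved stays moved. The work goes in short steps, Python scripts to look and compute and a tool call to move; the robot and the scene stay as the last step left them, time stands still between calls to the robot, and variables do not carry over. Pictures are saved under pics/ and viewed, about 8 in all and at most 12, crops included, and the job is handed in when it is done.

Besides the shell and the picture viewer there is one more tool, called after "Call:" by a JSON object that holds its "fn" and its "kwargs", one argument or row to a line. send_rows: Moves the arm, as the interface text tells. Its arguments: {"type":"object","properties":{"moves":{"type":"array","items":{"type":"object","properties":{"x":{"type":"number"},"y":{"type":"number"},"z":{"type":"number"},"spin":{"type":"number"},"claw":{"type":"number"}}}},"newtons":{"type":"number"}},"required":["moves"]}

```bash
mkdir -p pics; cat > h.py <<'E'
import numpy as np, cv2
from cell import read_state, eyes, ctrl, nets
def ray(p,px,z):
    u=cv2.undistortPoints(np.array([[px]],float),np.array(p["mtx"]),np.array(p["dist_coeffs"]))[0,0]
    R=np.array(p["R"]);t=np.array(p["t"]);c=-R.T@t;d=R.T@np.array([u[0],u[1],1.])
    return (c+d*(z-c[2])/d[2])
def proj(p,X):
    r,_=cv2.Rodrigues(np.array(p["R"]));return cv2.projectPoints(np.array([X],float),r,np.array(p["t"]),np.array(p["mtx"]),np.array(p["dist_coeffs"]))[0][0,0]
E
python3 - <<'E'
from h import *
s=read_state();print({k:np.round(v,3) for k,v in s.items()}, ctrl.grip_depth)
for c in("top","scene"):
    p=eyes.snapshot(c);cv2.imwrite(f"pics/{c}0.png",cv2.resize(p["img"],(800,600)))
    print(c,"cam",np.round(-np.array(p["R"]).T@np.array(p["t"]),3))
    for n in["canister_1","nozzle_1","nozzle_1_mid","crate_blue","crate_orange","tub","cup","jar","spatula"]:
        z=.025 if "mid" in n else 0
        for d in nets.pinpoint(p,n): print(n,round(d["conf"],2),np.round(d["point"]),np.round(ray(p,d["point"],z),3)[:2])
E
```

```text
{'t': np.float64(0.0), 'joint_positions': array([ 1.107,  0.246,  1.559, -0.   ,  1.339, -0.174]), 'qd': array([-0.   , -0.001, -0.   ,  0.001,  0.   , -0.001]), 'tau': array([ 2.0000e-03, -4.1583e+01, -3.1461e+01,  6.9000e-02,  3.3000e-02,
       -0.0000e+00]), 'position': array([0.185, 0.622, 0.204]), 'tcp_rot': array([ 0.699,  0.101,  0.7  , -0.103]), 'contact_force': array([0.199, 0.518, 0.293]), 'ft_torque': array([0.029, 0.004, 0.002]), 'grip_width': np.float64(1.0)} 0.0188
top cam [ 0.404 -0.006  0.889]
canister_1 0.85 [325. 283.] [ 0.338 -0.178]
canister_1 0.76 [282. 188.] [ 0.558 -0.077]
canister_1 0.72 [254. 243.] [ 0.426 -0.013]
canister_1 0.68 [281. 282.] [ 0.337 -0.078]
canister_1 0.67 [225. 188.] [0.554 0.057]
canister_1 0.67 [169. 124.] [0.71 0.2 ]
nozzle_1 0.63 [298. 235.] [ 0.446 -0.117]
nozzle_1 0.5 [192. 241.] [0.428 0.131]
nozzle_1 0.4 [254. 242.] [ 0.429 -0.014]
nozzle_1_mid 0.69 [297. 238.] [ 0.439 -0.111]
nozzle_1_mid 0.45 [192. 239.] [0.431 0.126]
crate_blue 0.76 [380. 206.] [ 0.518 -0.312]
crate_blue 0.68 [352. 123.] [ 0.721 -0.249]
crate_orange 0.83 [102. 20
[... 293 characters left out ...]
_1 0.74 [222. 232.] [ 0.552 -0.079]
canister_1 0.74 [128. 204.] [ 0.34  -0.182]
canister_1 0.61 [208. 188.] [ 0.426 -0.012]
canister_1 0.6 [162. 180.] [ 0.33  -0.077]
nozzle_1 0.81 [251. 160.] [0.425 0.13 ]
nozzle_1 0.64 [177. 215.] [ 0.444 -0.119]
nozzle_1_mid 0.66 [248. 157.] [0.432 0.114]
nozzle_1_mid 0.57 [178. 212.] [ 0.459 -0.123]
nozzle_1_mid 0.36 [329. 139.] [0.523 0.315]
crate_blue 0.63 [120. 289.] [ 0.525 -0.323]
crate_orange 0.76 [333. 137.] [0.507 0.356]
crate_orange 0.73 [221. 232.] [ 0.55 -0.08]
tub 0.63 [312. 244.] [0.709 0.037]
cup 0.92 [358. 209.] [0.714 0.191]
jar 0.8 [383. 178.] [0.693 0.319]
spatula 0.98 [214. 333.] [ 0.723 -0.247]
spatula 0.34 [118. 289.] [ 0.522 -0.325]
```

View pics/top0.png

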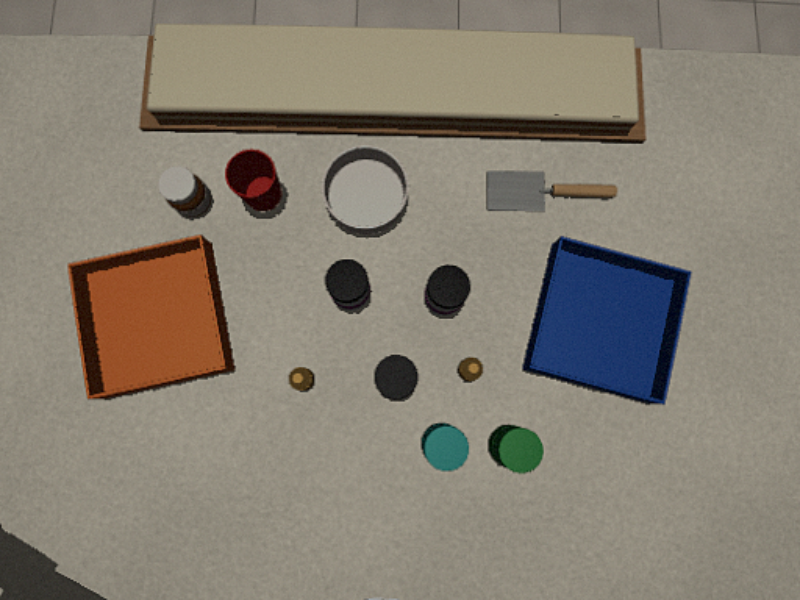

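View pics/scene0.png

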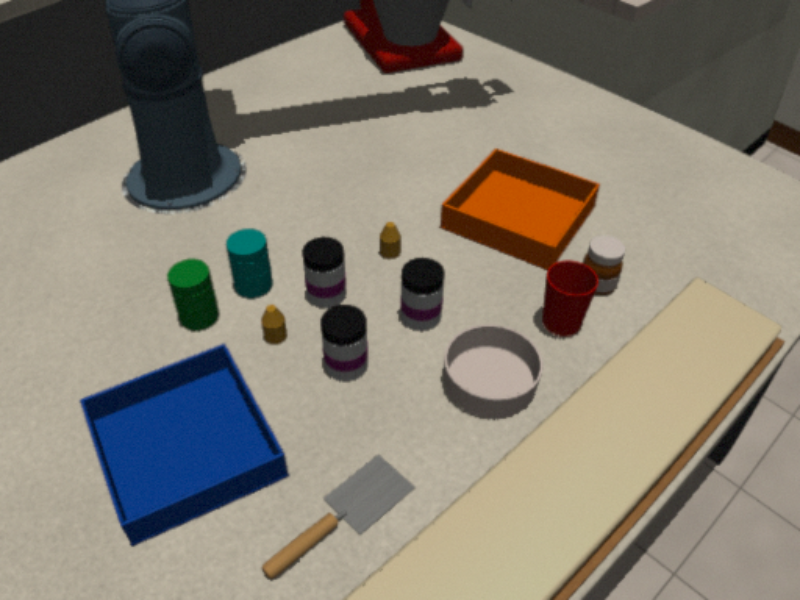

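The three black-lidded canisters in the top picture are at about (348,283), (447,290) and (396,377). The brass nozzles are at (301,379) and (470,369). The decoys are the turquoise can at (446,447) and the green one at (519,450), and I choose the black-lidded cans with the violet band. The blue crate is on the right, at negative y, and the orange one is on the left. Next I refine the poses by fitting silhouettes.

```bash
cat >> h.py <<'E'
from scipy.optimize import minimize
a=np.linspace(0,2*np.pi,40,endpoint=False)
def cyl(prof): return np.vstack([np.c_[r*np.cos(a),r*np.sin(a),0*a+z] for r,z in prof])
CAN=cyl([(.03,0),(.03,.09)]);NOZ=cyl([(.017,0),(.017,.036),(.006,.058)]);TUB=cyl([(.062,0),(.065,.045)])
CR=np.array([[x,y,z] for x in(-.1,.1) for y in(-.1,.1) for z in(0,.05)])
def sil(p,M,q):
    c,s=np.cos(q[2]),np.sin(q[2]);X=M@np.array([[c,s,0],[-s,c,0],[0,0,1]])+[q[0],q[1],0]
    r,_=cv2.Rodrigues(np.array(p["R"]));u=cv2.projectPoints(X,r,np.array(p["t"]),np.array(p["mtx"]),np.array(p["dist_coeffs"]))[0]
    m=np.zeros((384*4,512*4),np.uint8);cv2.fillConvexPoly(m,cv2.convexHull((u*4+1.5).astype(np.float32)).round().astype(np.int32),255)
    return cv2.resize(m,(512,384),interpolation=cv2.INTER_AREA)/255.
def fit(views,M,q,yaw=False):   # views: list of (pic, region)
    q=np.array(list(q)+[0.]*(3-len(q)));n=3 if yaw else 2
    def f(v):
        w=q.copy();w[:n]=v
        return sum(np.abs(sil(p,M,w)-g).sum()/g.sum() for p,g in views)
    s=np.eye(n)*.012
    if yaw:s[2,2]=.15
    r=minimize(f,q[:n],method="Nelder-Mead",options=dict(initial_simplex=np.vstack([q[:n],q[:n]+s]),xatol=2e-4,fatol=1e-4))
    return r.x,r.fun
def region(p,label,X,hull=False):
    c=proj(p,X);L=[d for d in nets.outline_of(p,label) if np.linalg.norm(np.array(d["point"])-c)<(40 if hull else 14)]
    if not L:return None
    g=L[0]["region"].astype(np.uint8)
    if hull:
        h=cv2.convexHull(cv2.findNonZero(g));g=cv2.fillConvexPoly(g.copy(),h,1)
    return g.astype(float)
E
python3 - <<'E'
from h import *
P=[eyes.snapshot("top"),eyes.snapshot("scene")]
for n,l,M,q,h in[("A","canister_1",CAN,(.557,.055),0),("B","canister_1",CAN,(.555,-.078),0),("C","canister_1",CAN,(.426,-.013),0),
 ("N1","nozzle_1",NOZ,(.427,.13),0),("N2","nozzle_1",NOZ,(.445,-.118),0),("tub","tub",TUB,(.713,.038),1),
 ("blue","crate_blue",CR,(.52,-.317,-.25),1),("orange","crate_orange",CR,(.51,.35,.17),1)]:
    V=[(p,g) for p in P if (g:=region(p,l,(q[0],q[1],M[:,2].max()/2),h)) is not None]
    o=[fit([v],M,q,len(q)==3) for v in V]+[fit(V,M,q,len(q)==3)]
    print(n,[(np.round(x,4).tolist(),round(f,2)) for x,f in o])
from scipy.spatial.transform import Rotation as Ro
s=read_state();w,x,y,z=s["tcp_rot"];print(np.round(Ro.from_quat([x,y,z,w]).as_matrix(),3),s["position"])
p=P[0];cv2.imwrite("pics/crop.png",cv2.resize(p["img"][150:310,180:360],None,fx=3,fy=3))
E
```

```text
A [([0.5583, 0.0608], np.float64(0.05)), ([0.5602, 0.0578], np.float64(0.07)), ([0.5584, 0.0605], np.float64(0.14))]
B [([0.5533, -0.0795], np.float64(0.04)), ([0.5535, -0.0823], np.float64(0.07)), ([0.5527, -0.0805], np.float64(0.13))]
C [([0.4285, -0.01], np.float64(0.14)), ([0.4296, -0.012], np.float64(0.04)), ([0.4288, -0.0114], np.float64(0.19))]
N1 [([0.4236, 0.1245], np.float64(0.07)), ([0.4235, 0.126], np.float64(0.07)), ([0.4241, 0.1246], np.float64(0.17))]
N2 [([0.4429, -0.1181], np.float64(0.1)), ([0.4433, -0.1211], np.float64(0.07)), ([0.4432, -0.1204], np.float64(0.21))]
tub [([0.7097, 0.042], np.float64(0.02)), ([0.7097, 0.0387], np.float64(0.03)), ([0.7093, 0.0406], np.float64(0.08))]
blue [([0.5183, -0.3195, -0.2446], np.float64(0.02)), ([0.519, -0.3231, -0.2434], np.float64(0.02)), ([0.5185, -0.3219, -0.2529], np.float64(0.05))]
orange [([0.5088, 0.35, 0.2422], np.float64(0.02)), ([0.5101, 0.3481, 0.2379], np.float64(0.03)), ([0.5092, 0.3492, 0.2397], np.float64(0.05))]
[[-0.     0.286  0.958]
 [-0.     0.958 -0.286]
 [-1.    -0.    -0.   ]] [0.18572764 0.62290749 0.20544909]
```

View pics/crop.png

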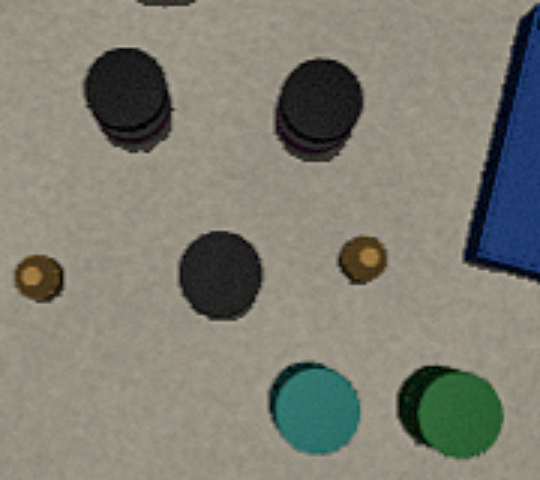

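The crop confirms the choice. Canisters A (125,95), B (320,105) and C (220,275) have black lids, and the violet band shows on A and B. The turquoise (315,410) and green (460,415) cans stay put. First move: align the tool with the world axes while heading for A.

Call:
{"fn": "send_rows", "kwargs": {
  "moves": [
    {"y": -432, "z": 518, "spin": -0.29, "claw": 1},
    {"y": -432, "z": 518, "spin": -0.29},
    {"y": -432, "z": 518, "spin": -0.29},
    {"y": -432, "z": 518, "spin": -0.29},
    {"y": -432, "z": 518, "spin": -0.29},
    {"y": -432, "z": 518, "spin": -0.29},
    {"y": -432, "z": 518, "spin": -0.29},
    {"y": -432, "z": 518, "spin": -0.29}
  ]
}}

```text
$.moves[0]: bad value
```

Call:
{"fn": "send_rows", "kwargs": {
  "moves": [
    {"x": 0, "y": -432, "z": 518, "spin": -0.29, "claw": 1},
    {"x": 0, "y": -432, "z": 518, "spin": -0.29, "claw": 1},
    {"x": 0, "y": -432, "z": 518, "spin": -0.29, "claw": 1},
    {"x": 0, "y": -432, "z": 518, "spin": -0.29, "claw": 1},
    {"x": 0, "y": -432, "z": 518, "spin": -0.29, "claw": 1},
    {"x": 0, "y": -432, "z": 518, "spin": -0.29, "claw": 1},
    {"x": 0, "y": -432, "z": 518, "spin": -0.29, "claw": 1},
    {"x": 0, "y": -432, "z": 518, "spin": -0.29, "claw": 1}
  ]
}}

```text
t: 2.57
position: [0.3702, 0.3444, 0.2058]
tcp_rot: [0.707, -0.0, 0.707, 0.0]
contact_force: [-0.2, 0.2, -0.4]
grip_width: 0.996
```

Call:
{"fn": "send_rows", "kwargs": {
  "moves": [
    {"x": 0, "y": -284, "z": 188, "spin": 0, "claw": 1},
    {"x": 0, "y": -284, "z": 188, "spin": 0, "claw": 1},
    {"x": 0, "y": -284, "z": 188, "spin": 0, "claw": 1},
    {"x": 0, "y": -284, "z": 188, "spin": 0, "claw": 1},
    {"x": 0, "y": -284, "z": 188, "spin": 0, "claw": 1},
    {"x": 0, "y": -284, "z": 188, "spin": 0, "claw": 1},
    {"x": 0, "y": -284, "z": 188, "spin": 0, "claw": 1},
    {"x": 40, "y": -284, "z": 188, "spin": 0, "claw": 1}
  ]
}}

```text
t: 3.23
position: [0.5534, 0.073, 0.1846]
tcp_rot: [0.711, 0.0, 0.703, -0.001]
contact_force: [0.8, -0.2, 0.5]
grip_width: 1.0
```

Call:
{"fn": "send_rows", "kwargs": {
  "moves": [
    {"x": 20, "y": 0, "z": 0, "spin": 0, "claw": 1},
    {"x": 60, "y": 0, "z": 0, "spin": 0, "claw": 1},
    {"x": 90, "y": 0, "z": 0, "spin": 0, "claw": 1},
    {"x": 90, "y": 0, "z": 0, "spin": 0, "claw": 1}
  ]
}}

```text
t: 3.57
position: [0.5433, 0.0759, 0.0825]
tcp_rot: [0.703, 0.001, 0.711, 0.0]
contact_force: [-1.1, -0.2, -0.5]
grip_width: 0.999
```

Call:
{"fn": "send_rows", "kwargs": {
  "moves": [
    {"x": 0, "y": 0, "z": 0, "spin": 0, "claw": 1}
  ]
}}

```text
t: 3.65
position: [0.5472, 0.0761, 0.088]
tcp_rot: [0.706, 0.0, 0.708, 0.0]
contact_force: [0.4, 0.1, 0.0]
grip_width: 1.0
```

Call:
{"fn": "send_rows", "kwargs": {
  "moves": [
    {"x": 0, "y": -16, "z": 11, "spin": 0, "claw": 1},
    {"x": 30, "y": -16, "z": 11, "spin": 0, "claw": 1},
    {"x": 30, "y": -16, "z": 11, "spin": 0, "claw": 1},
    {"x": 30, "y": -16, "z": 11, "spin": 0, "claw": 0.5},
    {"x": 30, "y": -16, "z": 11, "spin": 0, "claw": 0.5},
    {"x": 30, "y": -16, "z": 11, "spin": 0, "claw": 0.5},
    {"x": 30, "y": -16, "z": 11, "spin": 0, "claw": 0.5},
    {"x": 30, "y": -16, "z": 11, "spin": 0, "claw": 0.5}
  ],
  "newtons": 30
}}

```text
t: 4.32
position: [0.5599, 0.0602, 0.0603]
tcp_rot: [0.708, -0.0, 0.706, 0.0]
contact_force: [-0.3, 0.2, 0.4]
grip_width: 0.681
```

Call:
{"fn": "send_rows", "kwargs": {
  "moves": [
    {"x": 0, "y": 0, "z": 0, "spin": 0, "claw": 0.5},
    {"x": 0, "y": 0, "z": 0, "spin": 0, "claw": 0.5},
    {"x": 0, "y": 0, "z": 0, "spin": 0, "claw": 0.5},
    {"x": -30, "y": 0, "z": 0, "spin": 0, "claw": 0.5},
    {"x": -70, "y": 0, "z": 0, "spin": 0, "claw": 0.5},
    {"x": -110, "y": 0, "z": 0, "spin": 0, "claw": 0.5},
    {"x": -130, "y": 0, "z": 0, "spin": 0, "claw": 0.5},
    {"x": -140, "y": 0, "z": 0, "spin": 0, "claw": 0.5}
  ]
}}

```text
t: 4.98
position: [0.5607, 0.0601, 0.2023]
tcp_rot: [0.709, -0.0, 0.705, 0.0]
contact_force: [0.2, -1.0, -2.3]
grip_width: 0.632
```

Call:
{"fn": "send_rows", "kwargs": {
  "moves": [
    {"x": 0, "y": 0, "z": 0, "spin": 0, "claw": 0.5},
    {"x": 0, "y": 0, "z": 0, "spin": 0, "claw": 0.5},
    {"x": 0, "y": 0, "z": 0, "spin": 0, "claw": 0.5},
    {"x": 0, "y": 0, "z": 0, "spin": 0, "claw": 0.5},
    {"x": 0, "y": 0, "z": 0, "spin": 0, "claw": 0.5},
    {"x": 0, "y": 0, "z": 0, "spin": 0, "claw": 0.5}
  ]
}}

```text
t: 5.48
position: [0.5587, 0.0601, 0.1977]
tcp_rot: [0.706, 0.0, 0.708, 0.0]
contact_force: [-0.0, -0.2, -3.2]
grip_width: 0.631
```

Call:
{"fn": "send_rows", "kwargs": {
  "moves": [
    {"x": 0, "y": 0, "z": 0, "spin": 0, "claw": 0.5},
    {"x": 0, "y": 0, "z": 0, "spin": 0, "claw": 0.5}
  ]
}}

```text
t: 5.65
position: [0.5592, 0.06, 0.1988]
tcp_rot: [0.707, -0.0, 0.707, 0.0]
contact_force: [0.3, -0.2, -3.5]
grip_width: 0.635
```

Call:
{"fn": "send_rows", "kwargs": {
  "moves": [
    {"x": 0, "y": 0, "z": 0, "spin": 0, "claw": 0.5}
  ]
}}

```text
t: 5.73
position: [0.5593, 0.06, 0.199]
tcp_rot: [0.707, -0.0, 0.707, 0.0]
contact_force: [0.0, -0.1, -3.0]
grip_width: 0.634
```

Call:
{"fn": "send_rows", "kwargs": {
  "moves": [
    {"x": 0, "y": 0, "z": 0, "spin": 0, "claw": 0.5}
  ]
}}

```text
t: 5.82
position: [0.5594, 0.06, 0.1991]
tcp_rot: [0.707, -0.0, 0.707, 0.0]
contact_force: [-1.0, 0.5, -3.7]
grip_width: 0.635
```

Call:
{"fn": "send_rows", "kwargs": {
  "moves": [
    {"x": 0, "y": 0, "z": 0, "spin": 0, "claw": 0.5}
  ]
}}

```text
t: 5.9
position: [0.5594, 0.06, 0.1992]
tcp_rot: [0.707, -0.0, 0.707, 0.0]
contact_force: [0.3, 0.1, -4.2]
grip_width: 0.633
```

Canister A pulls about 3.5 N, roughly 357 g, so it is heavy and goes to the blue crate.

Call:
{"fn": "send_rows", "kwargs": {
  "moves": [
    {"x": 0, "y": -30, "z": 0, "spin": 0, "claw": 0.5},
    {"x": 0, "y": -70, "z": 0, "spin": 0, "claw": 0.5},
    {"x": 0, "y": -110, "z": 0, "spin": 0, "claw": 0.5},
    {"x": 0, "y": -150, "z": 0, "spin": 0, "claw": 0.5},
    {"x": 0, "y": -190, "z": 0, "spin": 0, "claw": 0.5},
    {"x": 0, "y": -230, "z": 0, "spin": 0, "claw": 0.5},
    {"x": 0, "y": -270, "z": -4, "spin": 0, "claw": 0.5},
    {"x": 0, "y": -310, "z": -9, "spin": 0, "claw": 0.5}
  ]
}}

```text
t: 6.57
position: [0.5502, -0.252, 0.1993]
tcp_rot: [0.707, -0.0, 0.707, 0.0]
contact_force: [1.6, 0.4, -3.4]
grip_width: 0.636
```

Call:
{"fn": "send_rows", "kwargs": {
  "moves": [
    {"x": 0, "y": -40, "z": 0, "spin": 0, "claw": 0.5},
    {"x": 0, "y": -80, "z": 0, "spin": 0, "claw": 0.5},
    {"x": 0, "y": -110, "z": 0, "spin": 0, "claw": 0.5},
    {"x": 0, "y": -124, "z": 0, "spin": 0, "claw": 0.5},
    {"x": 10, "y": -124, "z": 0, "spin": 0, "claw": 0.5},
    {"x": 35, "y": -124, "z": 0, "spin": 0, "claw": 0.5},
    {"x": 65, "y": -124, "z": 0, "spin": 0, "claw": 0.5},
    {"x": 65, "y": -124, "z": 0, "spin": 0, "claw": 0.5}
  ]
}}

```text
t: 7.23
position: [0.5472, -0.3692, 0.1264]
tcp_rot: [0.704, 0.003, 0.71, 0.004]
contact_force: [-1.3, 1.1, -6.2]
grip_width: 0.633
```

Call:
{"fn": "send_rows", "kwargs": {
  "moves": [
    {"x": 0, "y": 0, "z": 0, "spin": 0, "claw": 0.5},
    {"x": 0, "y": 0, "z": 0, "spin": 0, "claw": 0.5}
  ]
}}

```text
t: 7.4
position: [0.5512, -0.3734, 0.1353]
tcp_rot: [0.707, -0.001, 0.707, 0.0]
contact_force: [1.1, -0.1, -2.8]
grip_width: 0.636
```

Call:
{"fn": "send_rows", "kwargs": {
  "moves": [
    {"x": 20, "y": 0, "z": 0, "spin": 0, "claw": 0.5},
    {"x": 40, "y": 0, "z": 0, "spin": 0, "claw": 0.5},
    {"x": 52, "y": 0, "z": 0, "spin": 0, "claw": 0.5},
    {"x": 60, "y": 0, "z": 0, "spin": 0, "claw": 0.5},
    {"x": 64, "y": 0, "z": 0, "spin": 0, "claw": 0.5},
    {"x": 66, "y": 0, "z": 0, "spin": 0, "claw": 0.5},
    {"x": 67, "y": 0, "z": 0, "spin": 0, "claw": 0.5},
    {"x": 67, "y": 0, "z": 0, "spin": 0, "claw": 0.5}
  ]
}}

```text
t: 8.07
position: [0.5509, -0.3744, 0.068]
tcp_rot: [0.707, -0.0, 0.707, -0.0]
contact_force: [-0.3, -0.4, -3.4]
grip_width: 0.633
```

Call:
{"fn": "send_rows", "kwargs": {
  "moves": [
    {"x": 0, "y": 0, "z": 0, "spin": 0, "claw": 0.5},
    {"x": 0, "y": 0, "z": 0, "spin": 0, "claw": 0.5}
  ]
}}

```text
t: 8.23
position: [0.5508, -0.3744, 0.0679]
tcp_rot: [0.707, -0.0, 0.707, -0.0]
contact_force: [0.2, 0.7, -3.3]
grip_width: 0.635
```

Call:
{"fn": "send_rows", "kwargs": {
  "moves": [
    {"x": 1, "y": 0, "z": 0, "spin": 0, "claw": 0.5},
    {"x": 3, "y": 0, "z": 0, "spin": 0, "claw": 0.5},
    {"x": 3, "y": 0, "z": 0, "spin": 0, "claw": 0.5},
    {"x": 3, "y": 0, "z": 0, "spin": 0, "claw": 0.74},
    {"x": 3, "y": 0, "z": 0, "spin": 0, "claw": 0.74},
    {"x": 3, "y": 0, "z": 0, "spin": 0, "claw": 0.74},
    {"x": -20, "y": 0, "z": 0, "spin": 0, "claw": 0.74},
    {"x": -60, "y": 0, "z": 0, "spin": 0, "claw": 0.74}
  ]
}}

```text
t: 8.9
position: [0.5476, -0.3713, 0.1221]
tcp_rot: [0.704, 0.003, 0.71, 0.003]
contact_force: [0.6, -0.4, -0.5]
grip_width: 0.739
```

Call:
{"fn": "send_rows", "kwargs": {
  "moves": [
    {"x": -30, "y": 30, "z": 0, "spin": 0, "claw": 1},
    {"x": -30, "y": 70, "z": 0, "spin": 0, "claw": 1},
    {"x": -30, "y": 110, "z": 0, "spin": 0, "claw": 1},
    {"x": -30, "y": 150, "z": 0, "spin": 0, "claw": 1},
    {"x": -30, "y": 190, "z": 0, "spin": 0, "claw": 1},
    {"x": -30, "y": 230, "z": 2, "spin": 0, "claw": 1},
    {"x": -30, "y": 265, "z": 2, "spin": 0, "claw": 1},
    {"x": -30, "y": 285, "z": 2, "spin": 0, "claw": 1}
  ]
}}

```text
t: 9.57
position: [0.552, -0.0856, 0.1573]
tcp_rot: [0.707, -0.001, 0.707, 0.001]
contact_force: [-0.2, -1.0, -0.5]
grip_width: 1.001
```

Call:
{"fn": "send_rows", "kwargs": {
  "moves": [
    {"x": 0, "y": 9, "z": 0, "spin": 0, "claw": 1},
    {"x": 0, "y": 9, "z": 0, "spin": 0, "claw": 1},
    {"x": 0, "y": 9, "z": 0, "spin": 0, "claw": 1},
    {"x": 0, "y": 9, "z": 0, "spin": 0, "claw": 1}
  ]
}}

```text
t: 9.9
position: [0.5526, -0.0813, 0.1572]
tcp_rot: [0.707, 0.0, 0.707, -0.001]
contact_force: [0.1, -0.3, -0.4]
grip_width: 1.0
```

Call:
{"fn": "send_rows", "kwargs": {
  "moves": [
    {"x": 20, "y": 0, "z": 0, "spin": 0, "claw": 1},
    {"x": 55, "y": 0, "z": 0, "spin": 0, "claw": 1},
    {"x": 80, "y": 0, "z": 0, "spin": 0, "claw": 1},
    {"x": 93, "y": 0, "z": 0, "spin": 0, "claw": 1},
    {"x": 97, "y": 0, "z": 0, "spin": 0, "claw": 1},
    {"x": 97, "y": 0, "z": 0, "spin": 0, "claw": 1},
    {"x": 97, "y": 0, "z": 0, "spin": 0, "claw": 0.5},
    {"x": 97, "y": 0, "z": 0, "spin": 0, "claw": 0.5}
  ]
}}

```text
t: 10.57
position: [0.5538, -0.0808, 0.062]
tcp_rot: [0.708, -0.0, 0.706, -0.0]
contact_force: [0.2, 0.1, -0.0]
grip_width: 0.891
```

Call:
{"fn": "send_rows", "kwargs": {
  "moves": [
    {"x": 0, "y": 0, "z": 0, "spin": 0, "claw": 0.5},
    {"x": 0, "y": 0, "z": 0, "spin": 0, "claw": 0.5},
    {"x": 0, "y": 0, "z": 0, "spin": 0, "claw": 0.5},
    {"x": 0, "y": 0, "z": 0, "spin": 0, "claw": 0.5},
    {"x": 0, "y": 0, "z": 0, "spin": 0, "claw": 0.5},
    {"x": 0, "y": 0, "z": 0, "spin": 0, "claw": 0.5},
    {"x": 0, "y": 0, "z": 0, "spin": 0, "claw": 0.5}
  ]
}}

```text
t: 11.15
position: [0.5528, -0.0802, 0.0607]
tcp_rot: [0.707, -0.0, 0.707, -0.0]
contact_force: [-0.4, -0.8, 4.4]
grip_width: 0.633
```

Call:
{"fn": "send_rows", "kwargs": {
  "moves": [
    {"x": -20, "y": 0, "z": 0, "spin": 0, "claw": 0.5},
    {"x": -55, "y": 0, "z": 0, "spin": 0, "claw": 0.5},
    {"x": -95, "y": 0, "z": 0, "spin": 0, "claw": 0.5},
    {"x": -125, "y": 0, "z": 0, "spin": 0, "claw": 0.5},
    {"x": -140, "y": 0, "z": 0, "spin": 0, "claw": 0.5},
    {"x": -140, "y": 0, "z": 0, "spin": 0, "claw": 0.5},
    {"x": -140, "y": 0, "z": 0, "spin": 0, "claw": 0.5},
    {"x": -140, "y": 0, "z": 0, "spin": 0, "claw": 0.5}
  ]
}}

```text
t: 11.82
position: [0.551, -0.0795, 0.1976]
tcp_rot: [0.706, 0.0, 0.708, 0.001]
contact_force: [0.2, -0.7, -1.9]
grip_width: 0.633
```

Call:
{"fn": "send_rows", "kwargs": {
  "moves": [
    {"x": 0, "y": 0, "z": 0, "spin": 0, "claw": 0.5},
    {"x": 0, "y": 0, "z": 0, "spin": 0, "claw": 0.5}
  ]
}}

```text
t: 11.98
position: [0.5513, -0.0796, 0.1978]
tcp_rot: [0.706, 0.0, 0.708, 0.001]
contact_force: [-0.3, -0.4, -1.4]
grip_width: 0.637
```

Call:
{"fn": "send_rows", "kwargs": {
  "moves": [
    {"x": 0, "y": 0, "z": 0, "spin": 0, "claw": 0.5}
  ]
}}

```text
t: 12.07
position: [0.5517, -0.0797, 0.1986]
tcp_rot: [0.706, 0.0, 0.708, 0.0]
contact_force: [-0.8, 0.3, -1.6]
grip_width: 0.634
```

Call:
{"fn": "send_rows", "kwargs": {
  "moves": [
    {"x": 0, "y": 0, "z": 0, "spin": 0, "claw": 0.5}
  ]
}}

```text
t: 12.15
position: [0.552, -0.0799, 0.1992]
tcp_rot: [0.707, 0.0, 0.708, 0.0]
contact_force: [-0.4, -0.7, -1.2]
grip_width: 0.631
```

Call:
{"fn": "send_rows", "kwargs": {
  "moves": [
    {"x": 0, "y": 0, "z": 0, "spin": 0, "claw": 0.5}
  ]
}}

```text
t: 12.23
position: [0.5522, -0.08, 0.1996]
tcp_rot: [0.707, 0.0, 0.707, 0.0]
contact_force: [-0.5, -0.0, -1.2]
grip_width: 0.635
```

Canister B pulls about 1.45 N, roughly 150 g, so it is light and goes to the orange crate.

Call:
{"fn": "send_rows", "kwargs": {
  "moves": [
    {"x": 0, "y": 30, "z": 0, "spin": 0, "claw": 0.5},
    {"x": 0, "y": 70, "z": 0, "spin": 0, "claw": 0.5},
    {"x": 0, "y": 110, "z": 0, "spin": 0, "claw": 0.5},
    {"x": 0, "y": 150, "z": 0, "spin": 0, "claw": 0.5},
    {"x": 0, "y": 190, "z": 0, "spin": 0, "claw": 0.5},
    {"x": 0, "y": 230, "z": 0, "spin": 0, "claw": 0.5},
    {"x": 0, "y": 270, "z": -4, "spin": 0, "claw": 0.5},
    {"x": 0, "y": 310, "z": -9, "spin": 0, "claw": 0.5}
  ]
}}

```text
t: 12.9
position: [0.5431, 0.232, 0.2002]
tcp_rot: [0.707, -0.0, 0.707, 0.0]
contact_force: [1.0, -0.7, -1.1]
grip_width: 0.632
```

Call:
{"fn": "send_rows", "kwargs": {
  "moves": [
    {"x": 0, "y": 40, "z": 0, "spin": 0, "claw": 0.5},
    {"x": 0, "y": 80, "z": 0, "spin": 0, "claw": 0.5},
    {"x": 0, "y": 120, "z": -1, "spin": 0, "claw": 0.5},
    {"x": 0, "y": 155, "z": -2, "spin": 0, "claw": 0.5},
    {"x": 5, "y": 171, "z": -2, "spin": 0, "claw": 0.5},
    {"x": 25, "y": 171, "z": -2, "spin": 0, "claw": 0.5},
    {"x": 50, "y": 171, "z": -2, "spin": 0, "claw": 0.5},
    {"x": 65, "y": 171, "z": -2, "spin": 0, "claw": 0.5}
  ]
}}

```text
t: 13.57
position: [0.5401, 0.401, 0.1324]
tcp_rot: [0.706, -0.001, 0.708, -0.0]
contact_force: [-0.1, -0.6, -1.8]
grip_width: 0.635
```

Call:
{"fn": "send_rows", "kwargs": {
  "moves": [
    {"x": 0, "y": 0, "z": 0, "spin": 0, "claw": 0.5},
    {"x": 0, "y": 0, "z": 0, "spin": 0, "claw": 0.5},
    {"x": 0, "y": 0, "z": 0, "spin": 0, "claw": 0.5}
  ]
}}

```text
t: 13.82
position: [0.5422, 0.4011, 0.1365]
tcp_rot: [0.708, 0.0, 0.706, 0.0]
contact_force: [1.0, -0.1, -0.4]
grip_width: 0.632
```

Call:
{"fn": "send_rows", "kwargs": {
  "moves": [
    {"x": 20, "y": 0, "z": 0, "spin": 0, "claw": 0.5},
    {"x": 40, "y": 0, "z": 0, "spin": 0, "claw": 0.5},
    {"x": 53, "y": 0, "z": 0, "spin": 0, "claw": 0.5},
    {"x": 61, "y": 0, "z": 0, "spin": 0, "claw": 0.5},
    {"x": 65, "y": 0, "z": 0, "spin": 0, "claw": 0.5},
    {"x": 68, "y": 0, "z": 0, "spin": 0, "claw": 0.5},
    {"x": 70, "y": 0, "z": 0, "spin": 0, "claw": 0.5},
    {"x": 70, "y": 0, "z": 0, "spin": 0, "claw": 0.5}
  ]
}}

```text
t: 14.48
position: [0.5419, 0.4013, 0.066]
tcp_rot: [0.708, 0.0, 0.707, 0.0]
contact_force: [-0.3, -0.7, -0.8]
grip_width: 0.629
```

Call:
{"fn": "send_rows", "kwargs": {
  "moves": [
    {"x": 0, "y": 0, "z": 0, "spin": 0, "claw": 0.5},
    {"x": 0, "y": 0, "z": 0, "spin": 0, "claw": 0.5}
  ]
}}

```text
t: 14.65
position: [0.5417, 0.4012, 0.0658]
tcp_rot: [0.707, 0.0, 0.707, 0.0]
contact_force: [-0.0, -0.2, -0.4]
grip_width: 0.63
```

Call:
{"fn": "send_rows", "kwargs": {
  "moves": [
    {"x": 0, "y": 0, "z": 0, "spin": 0, "claw": 0.74},
    {"x": 0, "y": 0, "z": 0, "spin": 0, "claw": 0.74},
    {"x": 0, "y": 0, "z": 0, "spin": 0, "claw": 0.74},
    {"x": 0, "y": 0, "z": 0, "spin": 0, "claw": 0.74},
    {"x": -20, "y": 0, "z": 0, "spin": 0, "claw": 0.74},
    {"x": -55, "y": 0, "z": 0, "spin": 0, "claw": 0.74},
    {"x": -90, "y": -15, "z": -4, "spin": 0, "claw": 0.9},
    {"x": -90, "y": -52, "z": -14, "spin": 0, "claw": 1}
  ]
}}

```text
t: 15.32
position: [0.532, 0.3529, 0.1641]
tcp_rot: [0.712, 0.001, 0.702, 0.004]
contact_force: [1.3, -0.6, 1.5]
grip_width: 0.847
```

Call:
{"fn": "send_rows", "kwargs": {
  "moves": [
    {"x": 0, "y": -40, "z": -11, "spin": 0, "claw": 1},
    {"x": 0, "y": -80, "z": -22, "spin": 0, "claw": 1},
    {"x": 0, "y": -120, "z": -33, "spin": 0, "claw": 1},
    {"x": 0, "y": -160, "z": -44, "spin": 0, "claw": 1},
    {"x": 0, "y": -200, "z": -55, "spin": 0, "claw": 1},
    {"x": 0, "y": -240, "z": -66, "spin": 0, "claw": 1},
    {"x": 0, "y": -280, "z": -77, "spin": 0, "claw": 1},
    {"x": 0, "y": -320, "z": -88, "spin": 0, "claw": 1}
  ]
}}

```text
t: 15.98
position: [0.4386, 0.0275, 0.1554]
tcp_rot: [0.707, -0.0, 0.707, 0.0]
contact_force: [0.1, -0.0, -0.0]
grip_width: 1.0
```

Call:
{"fn": "send_rows", "kwargs": {
  "moves": [
    {"x": 0, "y": -25, "z": -7, "spin": 0, "claw": 1},
    {"x": 0, "y": -40, "z": -11, "spin": 0, "claw": 1},
    {"x": 0, "y": -40, "z": -11, "spin": 0, "claw": 1},
    {"x": 0, "y": -40, "z": -11, "spin": 0, "claw": 1},
    {"x": 0, "y": -40, "z": -11, "spin": 0, "claw": 1},
    {"x": 0, "y": -40, "z": -11, "spin": 0, "claw": 1}
  ]
}}

```text
t: 16.48
position: [0.4286, -0.0101, 0.1551]
tcp_rot: [0.707, -0.001, 0.707, 0.001]
contact_force: [0.4, -0.1, 0.0]
grip_width: 1.003
```

Call:
{"fn": "send_rows", "kwargs": {
  "moves": [
    {"x": 20, "y": -1, "z": 0, "spin": 0, "claw": 1},
    {"x": 55, "y": -1, "z": 0, "spin": 0, "claw": 1},
    {"x": 80, "y": -1, "z": 0, "spin": 0, "claw": 1},
    {"x": 91, "y": -1, "z": 0, "spin": 0, "claw": 1},
    {"x": 95, "y": -1, "z": 0, "spin": 0, "claw": 1},
    {"x": 95, "y": -1, "z": 0, "spin": 0, "claw": 1},
    {"x": 95, "y": -1, "z": 0, "spin": 0, "claw": 0.5},
    {"x": 95, "y": -1, "z": 0, "spin": 0, "claw": 0.5}
  ]
}}

```text
t: 17.15
position: [0.4295, -0.012, 0.0614]
tcp_rot: [0.708, -0.001, 0.706, 0.0]
contact_force: [0.3, -0.6, -0.0]
grip_width: 0.894
```

Call:
{"fn": "send_rows", "kwargs": {
  "moves": [
    {"x": 0, "y": 0, "z": 0, "spin": 0, "claw": 0.5},
    {"x": 0, "y": 0, "z": 0, "spin": 0, "claw": 0.5},
    {"x": 0, "y": 0, "z": 0, "spin": 0, "claw": 0.5},
    {"x": 0, "y": 0, "z": 0, "spin": 0, "claw": 0.5},
    {"x": 0, "y": 0, "z": 0, "spin": 0, "claw": 0.5},
    {"x": 0, "y": 0, "z": 0, "spin": 0, "claw": 0.5},
    {"x": 0, "y": 0, "z": 0, "spin": 0, "claw": 0.5}
  ]
}}

```text
t: 17.73
position: [0.4287, -0.012, 0.0605]
tcp_rot: [0.707, -0.0, 0.707, 0.0]
contact_force: [-0.4, 1.2, 3.8]
grip_width: 0.635
```

Call:
{"fn": "send_rows", "kwargs": {
  "moves": [
    {"x": -20, "y": 0, "z": 0, "spin": 0, "claw": 0.5},
    {"x": -55, "y": 0, "z": 0, "spin": 0, "claw": 0.5},
    {"x": -95, "y": 0, "z": 0, "spin": 0, "claw": 0.5},
    {"x": -125, "y": 0, "z": 0, "spin": 0, "claw": 0.5},
    {"x": -140, "y": 0, "z": 0, "spin": 0, "claw": 0.5},
    {"x": -140, "y": 0, "z": 0, "spin": 0, "claw": 0.5},
    {"x": -140, "y": 0, "z": 0, "spin": 0, "claw": 0.5},
    {"x": -140, "y": 0, "z": 0, "spin": 0, "claw": 0.5}
  ]
}}

```text
t: 18.4
position: [0.4268, -0.0116, 0.1976]
tcp_rot: [0.706, 0.0, 0.709, 0.0]
contact_force: [-0.2, 0.5, -3.2]
grip_width: 0.628
```

Call:
{"fn": "send_rows", "kwargs": {
  "moves": [
    {"x": 0, "y": 0, "z": 0, "spin": 0, "claw": 0.5},
    {"x": 0, "y": 0, "z": 0, "spin": 0, "claw": 0.5}
  ]
}}

```text
t: 18.57
position: [0.4272, -0.0117, 0.198]
tcp_rot: [0.706, 0.0, 0.708, 0.0]
contact_force: [-0.6, -0.0, -3.0]
grip_width: 0.635
```

Call:
{"fn": "send_rows", "kwargs": {
  "moves": [
    {"x": 0, "y": 0, "z": 0, "spin": 0, "claw": 0.5}
  ]
}}

```text
t: 18.65
position: [0.4276, -0.0118, 0.1987]
tcp_rot: [0.706, 0.0, 0.708, 0.0]
contact_force: [0.7, 0.3, -3.3]
grip_width: 0.634
```

Call:
{"fn": "send_rows", "kwargs": {
  "moves": [
    {"x": 0, "y": 0, "z": 0, "spin": 0, "claw": 0.5}
  ]
}}

```text
t: 18.73
position: [0.428, -0.0119, 0.1993]
tcp_rot: [0.707, 0.0, 0.708, 0.0]
contact_force: [0.2, -0.5, -2.9]
grip_width: 0.636
```

Call:
{"fn": "send_rows", "kwargs": {
  "moves": [
    {"x": 0, "y": 0, "z": 0, "spin": 0, "claw": 0.5}
  ]
}}

```text
t: 18.82
position: [0.4282, -0.012, 0.1997]
tcp_rot: [0.707, -0.0, 0.707, 0.0]
contact_force: [0.1, 0.7, -3.3]
grip_width: 0.631
```

Canister C pulls about 3.1 N, roughly 320 g, so it goes to the blue crate too, in the slot at (0.466, -0.353).

Call:
{"fn": "send_rows", "kwargs": {
  "moves": [
    {"x": 0, "y": -30, "z": 4, "spin": 0, "claw": 0.5},
    {"x": 0, "y": -70, "z": 9, "spin": 0, "claw": 0.5},
    {"x": 0, "y": -110, "z": 14, "spin": 0, "claw": 0.5},
    {"x": 0, "y": -150, "z": 19, "spin": 0, "claw": 0.5},
    {"x": 0, "y": -190, "z": 24, "spin": 0, "claw": 0.5},
    {"x": 0, "y": -230, "z": 29, "spin": 0, "claw": 0.5},
    {"x": 0, "y": -265, "z": 34, "spin": 0, "claw": 0.5},
    {"x": 0, "y": -300, "z": 38, "spin": 0, "claw": 0.5}
  ]
}}

```text
t: 19.48
position: [0.4664, -0.3142, 0.1998]
tcp_rot: [0.707, 0.0, 0.707, -0.0]
contact_force: [1.0, 1.0, -2.7]
grip_width: 0.636
```

Call:
{"fn": "send_rows", "kwargs": {
  "moves": [
    {"x": 0, "y": -25, "z": 0, "spin": 0, "claw": 0.5},
    {"x": 0, "y": -41, "z": 0, "spin": 0, "claw": 0.5},
    {"x": 10, "y": -41, "z": 0, "spin": 0, "claw": 0.5},
    {"x": 30, "y": -41, "z": 0, "spin": 0, "claw": 0.5},
    {"x": 50, "y": -41, "z": 0, "spin": 0, "claw": 0.5},
    {"x": 65, "y": -41, "z": 0, "spin": 0, "claw": 0.5},
    {"x": 65, "y": -41, "z": 0, "spin": 0, "claw": 0.5},
    {"x": 65, "y": -41, "z": 0, "spin": 0, "claw": 0.5}
  ]
}}

```text
t: 20.15
position: [0.466, -0.3511, 0.1338]
tcp_rot: [0.706, 0.0, 0.708, 0.001]
contact_force: [-0.9, -0.0, -3.5]
grip_width: 0.635
```

Call:
{"fn": "send_rows", "kwargs": {
  "moves": [
    {"x": 20, "y": 0, "z": 0, "spin": 0, "claw": 0.5},
    {"x": 40, "y": 0, "z": 0, "spin": 0, "claw": 0.5},
    {"x": 53, "y": 0, "z": 0, "spin": 0, "claw": 0.5},
    {"x": 61, "y": 0, "z": 0, "spin": 0, "claw": 0.5},
    {"x": 65, "y": 0, "z": 0, "spin": 0, "claw": 0.5},
    {"x": 67, "y": 0, "z": 0, "spin": 0, "claw": 0.5},
    {"x": 67, "y": 0, "z": 0, "spin": 0, "claw": 0.5},
    {"x": 67, "y": 0, "z": 0, "spin": 0, "claw": 0.5}
  ]
}}

```text
t: 20.82
position: [0.467, -0.3536, 0.0691]
tcp_rot: [0.708, -0.001, 0.707, -0.0]
contact_force: [0.1, 0.1, -3.7]
grip_width: 0.629
```

Call:
{"fn": "send_rows", "kwargs": {
  "moves": [
    {"x": 2, "y": 0, "z": 0, "spin": 0, "claw": 0.5},
    {"x": 4, "y": 0, "z": 0, "spin": 0, "claw": 0.5},
    {"x": 4, "y": 0, "z": 0, "spin": 0, "claw": 0.5},
    {"x": 4, "y": 0, "z": 0, "spin": 0, "claw": 0.74},
    {"x": 4, "y": 0, "z": 0, "spin": 0, "claw": 0.74},
    {"x": 4, "y": 0, "z": 0, "spin": 0, "claw": 0.74},
    {"x": 4, "y": 0, "z": 0, "spin": 0, "claw": 0.74},
    {"x": -16, "y": 0, "z": 0, "spin": 0, "claw": 0.74}
  ]
}}

```text
t: 21.48
position: [0.4643, -0.3508, 0.0804]
tcp_rot: [0.705, 0.002, 0.709, 0.002]
contact_force: [-0.5, -0.2, -0.9]
grip_width: 0.74
```

Call:
{"fn": "send_rows", "kwargs": {
  "moves": [
    {"x": -35, "y": 0, "z": 0, "spin": 0, "claw": 0.74},
    {"x": -65, "y": 20, "z": 0, "spin": 0, "claw": 0.74},
    {"x": -65, "y": 60, "z": -6, "spin": 0, "claw": 0.74},
    {"x": -65, "y": 100, "z": -12, "spin": 0, "claw": 0.74},
    {"x": -65, "y": 140, "z": -16, "spin": 0, "claw": 0.74},
    {"x": -65, "y": 180, "z": -20, "spin": 0, "claw": 0.74},
    {"x": -65, "y": 215, "z": -24, "spin": 0, "claw": 0.74},
    {"x": -65, "y": 233, "z": -24, "spin": 0, "claw": 0.74}
  ]
}}

```text
t: 22.15
position: [0.4413, -0.1168, 0.1488]
tcp_rot: [0.707, -0.0, 0.707, 0.001]
contact_force: [-0.4, -1.1, 0.5]
grip_width: 0.739
```

Call:
{"fn": "send_rows", "kwargs": {
  "moves": [
    {"x": 0, "y": 0, "z": 0, "spin": 0, "claw": 0.74},
    {"x": 20, "y": 0, "z": 0, "spin": 0, "claw": 0.74},
    {"x": 40, "y": 0, "z": 0, "spin": 0, "claw": 0.74},
    {"x": 55, "y": 0, "z": 0, "spin": 0, "claw": 0.74},
    {"x": 60, "y": 0, "z": 0, "spin": 0, "claw": 0.74},
    {"x": 60, "y": 0, "z": 0, "spin": 0, "claw": 0.74},
    {"x": 60, "y": 0, "z": 0, "spin": 0, "claw": 0.74}
  ]
}}

```text
t: 22.73
position: [0.4427, -0.1208, 0.0896]
tcp_rot: [0.707, 0.0, 0.707, -0.0]
contact_force: [-0.0, -0.6, 0.9]
grip_width: 0.74
```

Call:
{"fn": "send_rows", "kwargs": {
  "moves": [
    {"x": 20, "y": 0, "z": 0, "spin": 0, "claw": 0.74},
    {"x": 45, "y": 0, "z": 0, "spin": 0, "claw": 0.74},
    {"x": 62, "y": 0, "z": 0, "spin": 0, "claw": 0.74},
    {"x": 72, "y": 0, "z": 0, "spin": 0, "claw": 0.74},
    {"x": 77, "y": 0, "z": 0, "spin": 0, "claw": 0.74},
    {"x": 79, "y": 0, "z": 0, "spin": 0, "claw": 0.74},
    {"x": 79, "y": 0, "z": 0, "spin": 0, "claw": 0.5},
    {"x": 79, "y": 0, "z": 0, "spin": 0, "claw": 0.3}
  ],
  "newtons": 15
}}

```text
t: 23.4
position: [0.4433, -0.1205, 0.0112]
tcp_rot: [0.708, -0.0, 0.706, -0.0]
contact_force: [-0.4, 0.2, -0.2]
grip_width: 0.633
```

Call:
{"fn": "send_rows", "kwargs": {
  "moves": [
    {"x": 0, "y": 0, "z": 0, "spin": 0, "claw": 0.2},
    {"x": 0, "y": 0, "z": 0, "spin": 0, "claw": 0.2},
    {"x": 0, "y": 0, "z": 0, "spin": 0, "claw": 0.2},
    {"x": 0, "y": 0, "z": 0, "spin": 0, "claw": 0.2},
    {"x": 0, "y": 0, "z": 0, "spin": 0, "claw": 0.2},
    {"x": 0, "y": 0, "z": 0, "spin": 0, "claw": 0.2},
    {"x": 0, "y": 0, "z": 0, "spin": 0, "claw": 0.2},
    {"x": 0, "y": 0, "z": 0, "spin": 0, "claw": 0.2}
  ]
}}

```text
t: 24.07
position: [0.4426, -0.1201, 0.0105]
tcp_rot: [0.707, -0.0, 0.707, 0.0]
contact_force: [-1.5, 0.6, 4.3]
grip_width: 0.358
```

Call:
{"fn": "send_rows", "kwargs": {
  "moves": [
    {"x": -25, "y": 0, "z": 0, "spin": 0, "claw": 0.2},
    {"x": -60, "y": 0, "z": 0, "spin": 0, "claw": 0.2},
    {"x": -95, "y": 10, "z": 15, "spin": 0, "claw": 0.2},
    {"x": -110, "y": 30, "z": 46, "spin": 0, "claw": 0.2},
    {"x": -110, "y": 52, "z": 78, "spin": 0, "claw": 0.2},
    {"x": -110, "y": 74, "z": 111, "spin": 0, "claw": 0.2},
    {"x": -110, "y": 96, "z": 144, "spin": 0, "claw": 0.2},
    {"x": -110, "y": 118, "z": 177, "spin": 0, "claw": 0.2}
  ]
}}

```text
t: 24.73
position: [0.6204, -0.0005, 0.1195]
tcp_rot: [0.707, -0.0, 0.707, 0.0]
contact_force: [-0.1, 0.0, 0.2]
grip_width: 0.359
```

Call:
{"fn": "send_rows", "kwargs": {
  "moves": [
    {"x": 0, "y": 20, "z": 32, "spin": 0, "claw": 0.2},
    {"x": 0, "y": 36, "z": 56, "spin": 0, "claw": 0.2},
    {"x": 0, "y": 43, "z": 67, "spin": 0, "claw": 0.2},
    {"x": 0, "y": 43, "z": 67, "spin": 0, "claw": 0.2},
    {"x": 15, "y": 43, "z": 67, "spin": 0, "claw": 0.2},
    {"x": 35, "y": 43, "z": 67, "spin": 0, "claw": 0.2},
    {"x": 50, "y": 43, "z": 67, "spin": 0, "claw": 0.2},
    {"x": 50, "y": 43, "z": 67, "spin": 0, "claw": 0.2}
  ]
}}

```text
t: 25.4
position: [0.6819, 0.0406, 0.0645]
tcp_rot: [0.704, 0.001, 0.71, -0.0]
contact_force: [-0.2, 0.5, -1.0]
grip_width: 0.359
```

Call:
{"fn": "send_rows", "kwargs": {
  "moves": [
    {"x": 0, "y": 0, "z": 0, "spin": 0, "claw": 0.2},
    {"x": 0, "y": 0, "z": 0, "spin": 0, "claw": 0.2}
  ]
}}

```text
t: 25.57
position: [0.6863, 0.0406, 0.0705]
tcp_rot: [0.707, 0.0, 0.707, -0.0]
contact_force: [-0.1, 0.2, -0.1]
grip_width: 0.356
```

Call:
{"fn": "send_rows", "kwargs": {
  "moves": [
    {"x": 15, "y": 0, "z": 0, "spin": 0, "claw": 0.2},
    {"x": 32, "y": 0, "z": 0, "spin": 0, "claw": 0.2},
    {"x": 43, "y": 0, "z": 0, "spin": 0, "claw": 0.2},
    {"x": 49, "y": 0, "z": 0, "spin": 0, "claw": 0.2},
    {"x": 52, "y": 0, "z": 0, "spin": 0, "claw": 0.2},
    {"x": 53, "y": 0, "z": 0, "spin": 0, "claw": 0.2},
    {"x": 53, "y": 0, "z": 0, "spin": 0, "claw": 0.2}
  ]
}}

```text
t: 26.15
position: [0.6867, 0.041, 0.0174]
tcp_rot: [0.707, -0.0, 0.707, 0.0]
contact_force: [-0.1, 1.3, 0.1]
grip_width: 0.356
```

Call:
{"fn": "send_rows", "kwargs": {
  "moves": [
    {"x": 0, "y": 0, "z": 0, "spin": 0, "claw": 0.48},
    {"x": 0, "y": 0, "z": 0, "spin": 0, "claw": 0.48},
    {"x": 0, "y": 0, "z": 0, "spin": 0, "claw": 0.48},
    {"x": 0, "y": 0, "z": 0, "spin": 0, "claw": 0.48},
    {"x": -15, "y": 0, "z": 0, "spin": 0, "claw": 0.48},
    {"x": -50, "y": 0, "z": 0, "spin": 0, "claw": 0.48},
    {"x": -90, "y": 0, "z": 0, "spin": 0, "claw": 0.48},
    {"x": -110, "y": 8, "z": -22, "spin": 0, "claw": 0.74}
  ]
}}

```text
t: 26.82
position: [0.6691, 0.0475, 0.1342]
tcp_rot: [0.711, -0.0, 0.703, -0.001]
contact_force: [1.1, 0.5, 1.8]
grip_width: 0.516
```

Call:
{"fn": "send_rows", "kwargs": {
  "moves": [
    {"x": 0, "y": 12, "z": -38, "spin": 0, "claw": 0.74},
    {"x": 0, "y": 24, "z": -76, "spin": 0, "claw": 0.74},
    {"x": 0, "y": 36, "z": -114, "spin": 0, "claw": 0.74},
    {"x": 0, "y": 48, "z": -152, "spin": 0, "claw": 0.74},
    {"x": 0, "y": 60, "z": -190, "spin": 0, "claw": 0.74},
    {"x": 0, "y": 70, "z": -220, "spin": 0, "claw": 0.74},
    {"x": 0, "y": 76, "z": -240, "spin": 0, "claw": 0.74},
    {"x": 0, "y": 76, "z": -240, "spin": 0, "claw": 0.74}
  ]
}}

```text
t: 27.48
position: [0.4213, 0.1261, 0.1274]
tcp_rot: [0.707, -0.001, 0.707, 0.001]
contact_force: [0.5, -0.6, -0.1]
grip_width: 0.741
```

Call:
{"fn": "send_rows", "kwargs": {
  "moves": [
    {"x": 0, "y": 0, "z": 0, "spin": 0, "claw": 0.74},
    {"x": 20, "y": 0, "z": 0, "spin": 0, "claw": 0.74},
    {"x": 40, "y": 0, "z": 0, "spin": 0, "claw": 0.74},
    {"x": 40, "y": 0, "z": 0, "spin": 0, "claw": 0.74},
    {"x": 40, "y": 0, "z": 0, "spin": 0, "claw": 0.74}
  ]
}}

```text
t: 27.9
position: [0.4249, 0.1246, 0.087]
tcp_rot: [0.707, 0.0, 0.708, -0.0]
contact_force: [-0.2, 1.0, -0.0]
grip_width: 0.736
```

Call:
{"fn": "send_rows", "kwargs": {
  "moves": [
    {"x": 20, "y": 0, "z": 0, "spin": 0, "claw": 0.74},
    {"x": 45, "y": 0, "z": 0, "spin": 0, "claw": 0.74},
    {"x": 60, "y": 0, "z": 0, "spin": 0, "claw": 0.74},
    {"x": 70, "y": 0, "z": 0, "spin": 0, "claw": 0.74},
    {"x": 75, "y": 0, "z": 0, "spin": 0, "claw": 0.74},
    {"x": 77, "y": 0, "z": 0, "spin": 0, "claw": 0.74},
    {"x": 77, "y": 0, "z": 0, "spin": 0, "claw": 0.5},
    {"x": 77, "y": 0, "z": 0, "spin": 0, "claw": 0.3}
  ]
}}

```text
t: 28.57
position: [0.4254, 0.125, 0.0111]
tcp_rot: [0.708, -0.0, 0.706, 0.0]
contact_force: [-0.1, -0.1, 0.2]
grip_width: 0.633
```

Call:
{"fn": "send_rows", "kwargs": {
  "moves": [
    {"x": 0, "y": 0, "z": 0, "spin": 0, "claw": 0.2},
    {"x": 0, "y": 0, "z": 0, "spin": 0, "claw": 0.2},
    {"x": 0, "y": 0, "z": 0, "spin": 0, "claw": 0.2},
    {"x": 0, "y": 0, "z": 0, "spin": 0, "claw": 0.2},
    {"x": 0, "y": 0, "z": 0, "spin": 0, "claw": 0.2},
    {"x": 0, "y": 0, "z": 0, "spin": 0, "claw": 0.2},
    {"x": 0, "y": 0, "z": 0, "spin": 0, "claw": 0.2},
    {"x": 0, "y": 0, "z": 0, "spin": 0, "claw": 0.2}
  ]
}}

```text
t: 29.23
position: [0.4246, 0.125, 0.0104]
tcp_rot: [0.707, -0.0, 0.707, 0.0]
contact_force: [-1.3, -0.5, 4.8]
grip_width: 0.36
```

Call:
{"fn": "send_rows", "kwargs": {
  "moves": [
    {"x": -25, "y": 0, "z": 0, "spin": 0, "claw": 0.2},
    {"x": -60, "y": 0, "z": 0, "spin": 0, "claw": 0.2},
    {"x": -95, "y": -5, "z": 20, "spin": 0, "claw": 0.2},
    {"x": -120, "y": -15, "z": 52, "spin": 0, "claw": 0.2},
    {"x": -120, "y": -25, "z": 90, "spin": 0, "claw": 0.2},
    {"x": -120, "y": -35, "z": 128, "spin": 0, "claw": 0.2},
    {"x": -120, "y": -45, "z": 166, "spin": 0, "claw": 0.2},
    {"x": -120, "y": -55, "z": 204, "spin": 0, "claw": 0.2}
  ]
}}

```text
t: 29.9
position: [0.6298, 0.0694, 0.1294]
tcp_rot: [0.707, -0.0, 0.707, 0.0]
contact_force: [0.9, 0.5, 0.2]
grip_width: 0.359
```

Call:
{"fn": "send_rows", "kwargs": {
  "moves": [
    {"x": 0, "y": -10, "z": 36, "spin": 0, "claw": 0.2},
    {"x": 0, "y": -20, "z": 70, "spin": 0, "claw": 0.2},
    {"x": 0, "y": -27, "z": 93, "spin": 0, "claw": 0.2},
    {"x": 0, "y": -29, "z": 103, "spin": 0, "claw": 0.2},
    {"x": 0, "y": -29, "z": 103, "spin": 0, "claw": 0.2},
    {"x": 20, "y": -29, "z": 103, "spin": 0, "claw": 0.2},
    {"x": 40, "y": -29, "z": 103, "spin": 0, "claw": 0.2},
    {"x": 50, "y": -29, "z": 103, "spin": 0, "claw": 0.2}
  ]
}}

```text
t: 30.57
position: [0.7288, 0.0416, 0.0768]
tcp_rot: [0.705, -0.0, 0.709, 0.0]
contact_force: [-0.2, 0.4, 0.6]
grip_width: 0.362
```

Call:
{"fn": "send_rows", "kwargs": {
  "moves": [
    {"x": 0, "y": 0, "z": 0, "spin": 0, "claw": 0.2},
    {"x": 0, "y": 0, "z": 0, "spin": 0, "claw": 0.2},
    {"x": 0, "y": 0, "z": 0, "spin": 0, "claw": 0.2}
  ]
}}

```text
t: 30.82
position: [0.7318, 0.0412, 0.0815]
tcp_rot: [0.708, -0.0, 0.707, 0.0]
contact_force: [-0.1, 0.3, -0.5]
grip_width: 0.36
```

```bash
python3 - <<'E'
from h import *
p=eyes.snapshot("scene");cv2.imwrite("pics/scene1.png",cv2.resize(p["img"],(800,600)))
E
```

```text
(no output)
```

View pics/scene1.png

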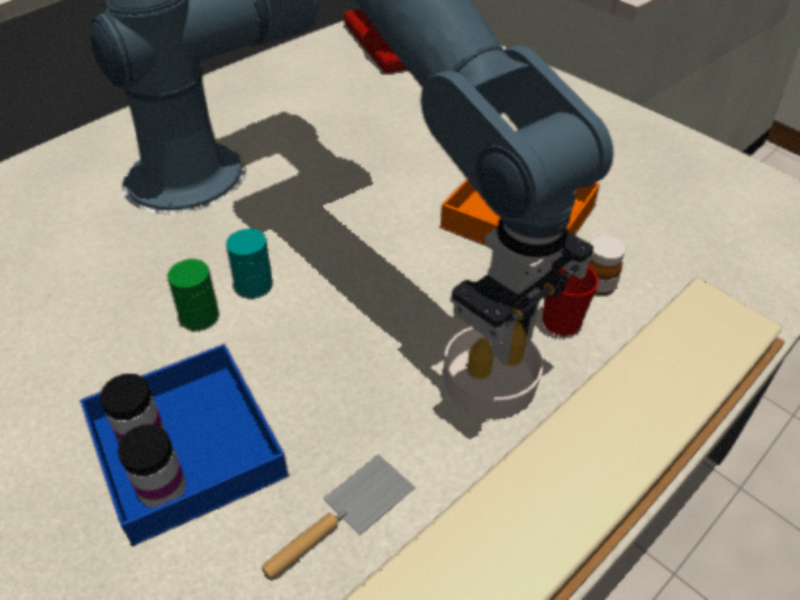

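The picture shows two canisters upright in the blue crate, at (130,400) and (150,465). One nozzle stands in the tub at (480,358), and the second hangs in the gripper at (516,342). The cup and jar have not moved.

Call:
{"fn": "send_rows", "kwargs": {
  "moves": [
    {"x": 15, "y": 0, "z": 0, "spin": 0, "claw": 0.2},
    {"x": 35, "y": 0, "z": 0, "spin": 0, "claw": 0.2},
    {"x": 50, "y": 0, "z": 0, "spin": 0, "claw": 0.2},
    {"x": 58, "y": 0, "z": 0, "spin": 0, "claw": 0.2},
    {"x": 62, "y": 0, "z": 0, "spin": 0, "claw": 0.2},
    {"x": 63, "y": 0, "z": 0, "spin": 0, "claw": 0.2},
    {"x": 63, "y": 0, "z": 0, "spin": 0, "claw": 0.2}
  ]
}}

```text
t: 31.45
position: [0.7318, 0.041, 0.0174]
tcp_rot: [0.707, -0.0, 0.707, 0.0]
contact_force: [0.7, -0.1, 0.4]
grip_width: 0.361
```

Call:
{"fn": "send_rows", "kwargs": {
  "moves": [
    {"x": 0, "y": 0, "z": 0, "spin": 0, "claw": 0.48},
    {"x": 0, "y": 0, "z": 0, "spin": 0, "claw": 0.48},
    {"x": 0, "y": 0, "z": 0, "spin": 0, "claw": 0.48},
    {"x": 0, "y": 0, "z": 0, "spin": 0, "claw": 0.48},
    {"x": -15, "y": 0, "z": 0, "spin": 0, "claw": 0.48},
    {"x": -50, "y": 0, "z": 0, "spin": 0, "claw": 0.48},
    {"x": -90, "y": 0, "z": 0, "spin": 0, "claw": 0.48},
    {"x": -130, "y": 0, "z": -20, "spin": 0, "claw": 0.48}
  ]
}}

```text
t: 32.12
position: [0.7143, 0.0407, 0.1474]
tcp_rot: [0.708, -0.0, 0.706, -0.0]
contact_force: [1.6, -0.5, 0.7]
grip_width: 0.477
```

Call:
{"fn": "send_rows", "kwargs": {
  "moves": [
    {"x": -30, "y": 0, "z": -40, "spin": 0, "claw": 0.48},
    {"x": -60, "y": 0, "z": -80, "spin": 0, "claw": 0.48},
    {"x": -80, "y": 0, "z": -120, "spin": 0, "claw": 0.48},
    {"x": -80, "y": 0, "z": -160, "spin": 0, "claw": 0.48},
    {"x": -80, "y": 0, "z": -200, "spin": 0, "claw": 0.48},
    {"x": -80, "y": 0, "z": -240, "spin": 0, "claw": 0.48},
    {"x": -80, "y": 0, "z": -270, "spin": 0, "claw": 0.48},
    {"x": -80, "y": 0, "z": -290, "spin": 0, "claw": 0.48}
  ]
}}

```text
t: 32.78
position: [0.4195, 0.0414, 0.2249]
tcp_rot: [0.707, -0.0, 0.707, 0.0]
contact_force: [-0.4, -0.7, 0.4]
grip_width: 0.48
```

Call:
{"fn": "send_rows", "kwargs": {
  "moves": [
    {"x": 0, "y": 0, "z": 0, "spin": 0, "claw": 0.48},
    {"x": 0, "y": 0, "z": 0, "spin": 0, "claw": 0.48},
    {"x": 0, "y": 0, "z": 0, "spin": 0, "claw": 0.48},
    {"x": 0, "y": 0, "z": 0, "spin": 0, "claw": 0.48}
  ]
}}

```text
t: 33.12
position: [0.4237, 0.0408, 0.225]
tcp_rot: [0.707, -0.0, 0.707, -0.0]
contact_force: [0.7, 0.6, 0.2]
grip_width: 0.482
```

```bash
python3 - <<'E'
from h import *
P={c:eyes.snapshot(c) for c in("top","scene")}
for c,p in P.items():
    for n in["canister_1","nozzle_1_mid","tub","cup","jar","spatula"]:
        for d in nets.pinpoint(p,n): print(c,n,round(d["conf"],2),np.round(ray(p,d["point"],.03 if "mid" in n else .005 if "can" in n else 0),3)[:2])
cv2.imwrite("pics/final.png",np.vstack([cv2.resize(P[c]["img"],(400,300)) for c in P]))
E
```

```text
top canister_1 0.98 [0.542 0.405]
top canister_1 0.84 [ 0.463 -0.356]
top canister_1 0.79 [ 0.329 -0.072]
top canister_1 0.61 [ 0.338 -0.181]
top canister_1 0.59 [ 0.549 -0.377]
top canister_1 0.33 [0.708 0.203]
top nozzle_1_mid 0.64 [0.735 0.045]
top nozzle_1_mid 0.17 [0.688 0.046]
top tub 0.7 [0.711 0.041]
top cup 0.61 [0.709 0.205]
top jar 0.75 [0.695 0.318]
top spatula 0.69 [0.704 0.2  ]
top spatula 0.57 [ 0.723 -0.244]
scene canister_1 0.87 [0.534 0.415]
scene canister_1 0.67 [ 0.468 -0.358]
scene canister_1 0.62 [ 0.345 -0.08 ]
scene canister_1 0.62 [ 0.342 -0.182]
scene canister_1 0.6 [ 0.542 -0.377]
scene nozzle_1_mid 0.9 [0.736 0.034]
scene tub 0.68 [0.714 0.032]
scene cup 0.86 [0.711 0.199]
scene cup 0.51 [0.678 0.064]
scene jar 0.62 [0.692 0.321]
scene jar 0.5 [0.722 0.044]
scene spatula 0.97 [ 0.729 -0.249]
scene spatula 0.58 [0.534 0.406]
scene spatula 0.57 [0.71  0.189]
```

View pics/final.png

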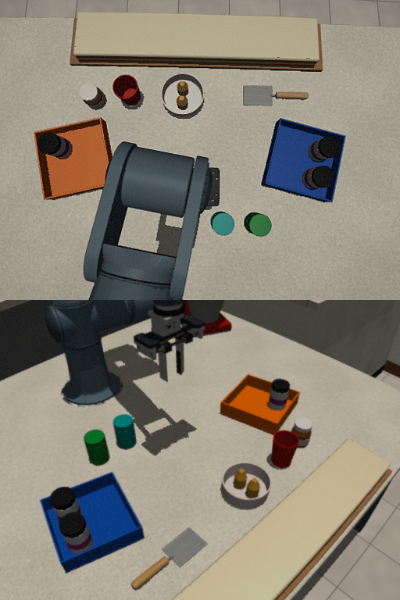

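The final picture shows two canisters upright in the blue crate, at (323,150) and (318,178) in the top half, and one in the orange crate at (55,145). Both nozzles stand in the tub at (182,95), and the cup, jar and spatula are in place.

```bash
python3 -c "
from cell import ctrl
print(ctrl.hand_in())"
```

```text
the job is handed in; nothing more can be done
None
```

The table is cleared and the job is handed in at about 33 s of the 72 s allowed; no verdict was reported.

- **Canisters:** I weighed each one by lifting it. They came out at about 357 g, 150 g and 320 g, from readings that scatter by about 0.4 N (40 g). The 357 g and 320 g ones stand in the blue crate and the 150 g one in the orange crate.
- **Nozzles:** Both stand in the white tub, each about 23 mm from its axis.
- **Last checks:** Both cameras show all three canisters upright, each about 43 mm from its crate's centre along each side, within the 80 mm limit. The cup, jar and spatula show no movement beyond measurement error (about 10 mm). The green and turquoise cans were not touched, and the gripper is clear of everything.
- **Disagreements:** The networks gave some low-confidence false reports, such as a spatula in the orange crate and a cup and jar at the tub. In the scene view they reported only one of the two nozzles. The pictures contradict these, showing both nozzles in the tub.

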